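# Turn a checked tag over in the wire chute and lay it on the box

## Task

Take the round-headed tag out of its stand and let it drop, head first and yellow face uppermost, through the twisted wire chute, so that it comes to rest in the chute's tray turned over, blue face up. Then pick it out of the tray and lay it gently, flat and blue face up, on the middle of the closed box's green lid, and let go. Leave the name card, the small dish and the cup alone and do not push the box away.

Things in the scene. Friction and masses are not known exactly. Their poses are not given: they have to be found in the camera images.
- tag_center (a point): Flat plastic tag, 125 long, 8 thick, ~60 g: round head 60 across, then stem 24 wide, 65 long. One face blue, one yellow. Point: middle of its length and thickness, at the stem's root. z runs from head to stem end, x is the outward normal of the BLUE face, y across the stem. Head centre at z = -32.5 mm, stem end at +62.5. Starts upright in the stand, head down, point 68.5 mm above the table.
- stand: Fixed grey stand, 56 x 92 mm foot, 32 mm high, with a 10.6 mm wide, 26 mm deep slot that holds the lower edge of the tag's head; lift the tag straight up at least 35 mm to clear it. Origin: centre of its underside. The slot runs along y; z up.
- chute_mouth (a point): Centre of the oval mouth of the fixed wire turn-over chute, 244 mm above the table. x: horizontal, downhill, from mouth to tray; y horizontal; z up. The chute's axis runs from here along (0.530, 0, -0.848), 32 degrees from vertical. The opening is a flat slot: clear 63 mm along y and 27 mm across, flared by 10 mm all round at the mouth. Hoop and legs reach 60 mm to either side along y.
- chute_mid (a point): On the chute's axis, 115 mm along it from the mouth, same axes. From the mouth the wires run 30 mm straight, then twist half a turn over 170 mm. The tag, let go in the mouth head first (head centre level with the mouth or deeper, stem along the axis), slides through by itself in about a second; the face that was the lower one at the mouth is up in the tray.
- tray_center (a point): Centre of the flat steel tray floor at the chute's foot, 10 mm above the table, same axes: floor 142 long (x), 76 wide (y), open at the sides except the last 42 at the +x end, where 14 high side rims (their lips splay out, up to 60 from that end) and a 16 high stop hold the tag's head. The -x end curves up into a slide. The tag usually rests head against the stop, up to 30 degrees askew.
- box_lid (a point): Centre of the top of the closed flat green lid of a loose white box, 67 mm above the table. The lid measures 108 mm along x and 158 mm along y, z up. The lid stays shut. The box weighs about 0.45 kg.
- card: Bystander: name card with a pink panel in a clear stand, 36 x 88 x 54 mm; origin at the centre of its underside.
- dish: Bystander: small cream dish with green topping, 90 mm across, 21 mm high; origin at the centre of its underside.
- cup: Bystander: white plastic cup with yellow rim and yellow handle, 84 x 118 x 85 mm; origin at the centre of its underside.
- tag_grip (a point): Point on the tag's stem 25 mm farther along z than tag_center, same axes: a good place to pinch the stem by its two edges, 24 mm apart, both in the stand and lying in the tray (the stem is then clear of the tray's rims on both sides).

How it is judged:
On the way, in this order (a step that is already met when the one before it is completed fails the run):
1. the tag passes through the twisted wires of the chute (distance between tag_center and chute_mid below 0.035 m).
2. the tag lies in the tray, blue face up, let go and at rest (x of tag_center in the frame of tray_center between -0.12 and 0.08 m and y of tag_center in the frame of tray_center between -0.065 and 0.065 m and z of tag_center in the frame of tray_center between -0.01 and 0.04 m and angle between tag_center's own x axis and vertical below 0.5 rad and contact force between the fingers and tag below 0.1 N and linear speed of tag below 0.02 m/s), for 0.1 s.
At the end, for the whole second after the job is handed in: The tag has passed through the chute, has rested in the tray blue face up, and now lies let go, flat (within 7 degrees) and blue face up on the lid of the upright box, its middle within 40 mm (along the lid's short side) and 50 mm (along its long side) of the lid's centre (x of tag_center in the frame of box_lid between -0.04 and 0.04 m and y of tag_center in the frame of box_lid between -0.05 and 0.05 m and z of tag_center in the frame of box_lid between 0 and 0.009 m and angle between tag_center's own x axis and vertical below 0.12 rad and angle between box_lid's own z axis and vertical below 0.1 rad and contact force between the fingers and tag below 0.1 N and linear speed of tag below 0.02 m/s); the robot touches nothing.
It fails at once if the box is pushed more than 40 mm (distance of box_lid from where it was at the start of the episode above 0.04 m).
It fails at once if the tag is pressed or dropped hard on the box (over 25 N) (contact force between tag and box above 25 N).
It fails at once if the name card is moved more than 20 mm (distance of card from where it was at the start of the episode above 0.02 m).
It fails at once if the dish is moved more than 20 mm (distance of dish from where it was at the start of the episode above 0.02 m).
It fails at once if the cup is moved more than 20 mm (distance of cup from where it was at the start of the episode above 0.02 m).
It also fails if it takes over 67 s, if anything falls off the work surface, if the arm or the gripper's body presses on something with over 40 N, if the wrist force passes 120 N, or if a joint passes its speed limit or range.

## Robot

A 7-joint arm with a two-finger parallel gripper is mounted at the origin on the work surface; the furniture and walls round the work are solid. World frame = base frame: x ahead of the robot, y to its left, z up, the work surface at z = 0. Lengths are in m, angles in rad, forces in N, time in s.
With the tool pointing down it reaches from about 0.425 to 0.925 m from the base axis. Payload 6.8 kg.
Tool frame: the origin (TCP) lies between the finger pads; the fingertips stand finger_overhang ahead of it and the grasp point (between the pads) lies 6 mm ahead of it (finger_overhang is the distance from the TCP to the fingertips, in m); z points along the fingers, y is the line along which they close (so a half turn about z gives the same grasp; the last joint's range is limited). The gripper opens to 85 mm and grips with 20 to 120 N. Pads are 22 mm wide; open, the fingers measure 114 mm over their backs; the gripper's body (76 mm by 85 mm) begins 54 mm behind the grasp point. The pads swing forward as they close: fully open they stand 13 mm farther back than shut.
Start: joints at [-1.288, 0.477, 0.022, 1.555, -0.011, 1.109, -0.083], TCP at [0.257, 0.624, 0.256] pointing down, gripper open.
Joint ranges: [-2.96, 2.96], [-0.34, 2.1], [-1.41, 1.46], [0.24, 2.44], [-1.37, 4.51], [0.17, 1.92], [-2.96, 2.96]. Speed limits (rad/s): [2.39, 2.39, 3.14, 3.14, 3.14, 3.14, 3.14].

## Interface

Orientations are given as a unit quaternion [w, x, y, z].
In Python, from station import * gives the robot as it stands.
- The arm moves only by the tool drive_tool, never from a script. Its argument "increments" is a list of rows, each an object of numbers: "claw": the finger opening in m, from 0 to 0.0854; "dx", "dy", "dz": the shift along the tool's x, y, z in m; "wx", "wy", "wz": the turn, a rotation vector about the tool's x, y, z in degrees. A call has 1 to 20 rows; each row shifts and turns the commanded pose from where the row before left it, along the tool's axes as they then stand; what a row does not reach is not made up. A row lasts 1/8 s, in which the tool goes at most 62.5 mm and 10.7 degrees, less where a joint would pass 70% of its speed; a pose out of reach is approached as far as the arm can. A call with a gripper value outside its range is refused whole. The fingers move at their own pace and stop on an object; "newtons" is the grip in N (left out, the last holds). Time passes only in rows, so rows that do not move let the fingers close. It gives the time, the measured TCP pose, the force, the opening and the grip force at its end, in the units of the state.
- get_obs(): the state, without advancing time (a new reading comes with each control period).
- read_camera(name): name is "scene" or "top" or "wrist"; returns (picture, depth): 420x560x3 uint8, red, green, blue; 420x560 float32, m along the optical axis (not along the pixel's ray), 0 where there is no reading.
- calibration(name): a dict with "intrinsics" (3x3 intrinsics, pixels), "k1" (the pictures are not rectified: a ray, as slopes to the right and down, at radius r is drawn at 1 + k1 r^2 times it, then the intrinsics apply), "R" (3x3) and "t" (3): a world point X has camera coordinates R X + t; the wrist camera has in their place "mount" (4x4, takes a point from camera to tool coordinates, whose origin is the TCP and whose axes are the flange's). Camera axes: x right, y down, z forward; pixel columns grow to the right and rows downward; lengths in m; the calibration is good to about 2 mm. A picture is of the moment at which its call begins: read the wrist's pose just before it. calibration takes no time and is no camera call.
- hand_in(): hands the job in; it is judged then, once.
The state is a dict: "t": time; "q": joint angles; "joint_vel": joint speeds; "joint_torque": joint torques, N m; "eef_pos": TCP position; "tool_rot": TCP orientation; "contact_force": force on the tool from outside, world axes, zero at the start; "torque": the same for the moment, N m; "gripper_width": opening from 0.0 (shut) to 1.0 (fully open); "grasp_force": force on a finger pad.
Only numpy, scipy, OpenCV 4.12 (cv2) and the standard library are available. Lean on these libraries where they do the work, as an engineer would, in place of code of your own. Each camera call takes 0.05 s, during which the arm holds its last target. There are 200 camera calls.

## Working session

There is one attempt and no reset: what is moved stays moved. The work goes in short steps, Python scripts to look and compute and a tool call to move; the robot and the scene stay as the last step left them, time stands still between calls to the robot, and variables do not carry over. Pictures are saved under pics/ and viewed, at most 10 in all, crops included, and the job is handed in when it is done.

Besides the shell and the picture viewer there is one more tool, called after "Emit:" as name([rows], argument=value, ...), one row to a line, values as JSON. drive_tool: Moves the arm, as the interface text tells. Its arguments: {"type":"object","properties":{"increments":{"type":"array","items":{"type":"object","properties":{"claw":{"type":"number"},"dx":{"type":"number"},"dy":{"type":"number"},"dz":{"type":"number"},"wx":{"type":"number"},"wy":{"type":"number"},"wz":{"type":"number"}}}},"newtons":{"type":"number"}},"required":["increments"]}

```bash
ls; mkdir -p pics; cat > h.py <<'E'
import numpy as np, cv2
from station import *
from scipy.spatial.transform import Rotation as Rn
def quat(q): return Rn.from_quat([q[1],q[2],q[3],q[0]]).as_matrix()
def cam(name):
    o=get_obs(); c=calibration(name); im,d=read_camera(name)
    if name=='wrist':
        M=np.array(c['mount']); Rt=quat(o['tool_rot']); Rw=Rt@M[:3,:3]; tw=Rt@M[:3,3]+np.array(o['eef_pos'])
    else:
        Rw=np.array(c['R']).T; tw=-Rw@np.array(c['t'])
    return dict(im=im,d=d,K=np.array(c['intrinsics']),k1=c['k1'],Rw=Rw,tw=tw)
def rays(C,uv):
    uv=np.atleast_2d(np.float64(uv)).reshape(-1,1,2)
    p=cv2.undistortPoints(uv,C['K'],np.array([C['k1'],0,0,0.])).reshape(-1,2)
    return np.c_[p,np.ones(len(p))]
def plane(C,uv,z):
    r=rays(C,uv)@C['Rw'].T; return C['tw']+r*((z-C['tw'][2])/r[:,2])[:,None]
def pts(C,uv):
    uv=np.atleast_2d(uv).astype(int); d=C['d'][uv[:,1],uv[:,0]]
    return (rays(C,uv)*d[:,None])@C['Rw'].T+C['tw']
def cloud(C):
    v,u=np.mgrid[:420,:560]; return pts(C,np.c_[u.ravel(),v.ravel()]).reshape(420,560,3)
def save(C,n): cv2.imwrite('pics/'+n+'.png',C['im'][:,:,::-1])
E
python3 - <<'E'
from h import *
import pickle
o=get_obs(); print(o)
for n in('scene','top'):
    C=cam(n); save(C,n+'0'); pickle.dump(C,open(n+'0.pkl','wb')); print(n,C['tw'],C['Rw'][:,2])
E
```

```text
pics
{'t': 0.0, 'q': array([-1.28811032,  0.4777909 ,  0.02235261,  1.55648416, -0.01145851,
        1.10934157, -0.08310605]), 'joint_vel': array([-6.78766487e-04,  7.69162244e-04, -1.41392278e-03, -1.18884671e-03,
        9.97846402e-05, -1.18094743e-03, -7.82081722e-04]), 'joint_torque': array([ 1.63345217e-04, -5.96460021e+01,  1.60761852e+00, -2.81209660e+01,
        1.23438437e-02,  9.16521123e-03, -8.98071420e-06]), 'eef_pos': array([0.25692959, 0.62356745, 0.25531833]), 'tool_rot': array([-9.26827054e-05,  1.94141058e-01,  9.80973165e-01, -9.43344597e-04]), 'contact_force': array([ 0.23835489,  0.72576327, -0.27443018]), 'torque': array([0.00519846, 0.00544251, 0.08678964]), 'grasp_force': 0.0, 'gripper_width': 0.9984217178302885}
scene [-0.5229586   0.675039    0.70145127] [ 0.72458709 -0.54484466 -0.42204009]
top [ 0.29260178 -0.02318279  1.26424856] [ 0.1003038  -0.00899884 -0.99491616]
```

```bash
sleep 1
```

```text
(no output)
```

View pics/scene0.png

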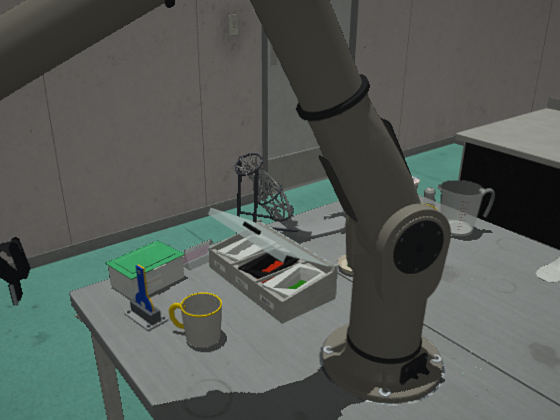

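View pics/top0.png

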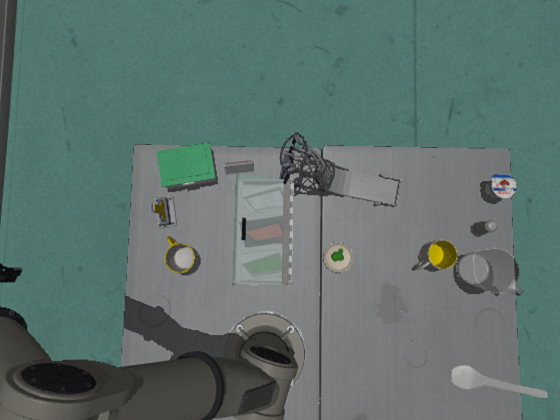

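The scene view shows the tag in its stand at (145,290), with its blue face toward the camera. In the top view the lid is at (187,165), the stand (163,211), the cup (181,257), the card (238,166), the chute mouth around (297,155), the tray (370,188) and the dish (338,258).

```bash
python3 - <<'E'
from h import *
import pickle
T=pickle.load(open('top0.pkl','rb')); S=pickle.load(open('scene0.pkl','rb'))
hsv=cv2.cvtColor(T['im'],cv2.COLOR_RGB2HSV)
m=cv2.inRange(hsv,(55,150,60),(75,255,255)); m[:, :150]=0;m[:,225:]=0;m[200:]=0
c=max(cv2.findContours(m,0,2)[0],key=cv2.contourArea)
P=plane(T,c.reshape(-1,2),.067)
r=cv2.minAreaRect((P[:,:2]*1000).astype(np.float32)); print('lid',r)
X=cloud(T)
# stand
for (n,z0,z1,u0,u1,v0,v1) in [('stand',.02,.045,145,185,185,235),('tagtop',.09,.16,140,185,185,235),('tray',.002,.03,335,410,160,215),('chutehi',.225,.30,270,345,125,200),('cup',.06,.1,155,205,230,280)]:
    A=X[v0:v1,u0:u1].reshape(-1,3); A=A[(A[:,2]>z0)&(A[:,2]<z1)]
    if len(A)<3: print(n,len(A)); continue
    print(n,len(A),A.mean(0).round(4),cv2.minAreaRect((A[:,:2]*1000).astype(np.float32)),np.percentile(A[:,2],[5,50,95]).round(3))
X=cloud(S)
A=X[140:225,220:310].reshape(-1,3);A=A[(A[:,2]>.225)&(A[:,2]<.28)]
print('chute scene',len(A),A.mean(0),A.min(0),A.max(0))
hs=cv2.cvtColor(S['im'],cv2.COLOR_RGB2HSV)
m=cv2.inRange(hs,(105,120,40),(125,255,255));m[:250]=0;m[330:]=0;m[:,:110]=0;m[:,180:]=0
A=X[m>0];print('blue',len(A),A.mean(0),A.min(0),A.max(0))
B=A-np.median(A,0);B=B[np.abs(B).max(1)<.06];print(np.linalg.svd(B,full_matrices=False)[2])
cr=T['im'][120:220,270:410];sc=S['im'][140:235,220:310];
a=cv2.resize(cr,None,fx=5,fy=5,interpolation=2);cv2.imwrite('pics/c1.png',a[:,:,::-1])
E
```

```text
Traceback (most recent call last):
ValueError: max() iterable argument is empty
```

```bash
cat > m.py <<'E'
from h import *
import pickle
T=pickle.load(open('top0.pkl','rb')); S=pickle.load(open('scene0.pkl','rb'))
hsv=cv2.cvtColor(T['im'],cv2.COLOR_RGB2HSV); print(hsv[165,187],hsv[100,187])
m=cv2.inRange(hsv,(45,130,60),(80,255,255)); m[:, :150]=0;m[:,225:]=0;m[200:]=0;m[:140]=0
c=max(cv2.findContours(m,0,2)[0],key=cv2.contourArea)
P=plane(T,c.reshape(-1,2),.067)
r=cv2.minAreaRect((P[:,:2]*1000).astype(np.float32)); print('lid',r)
X=cloud(T)
# stand
for (n,z0,z1,u0,u1,v0,v1) in [('stand',.02,.045,145,185,185,235),('tagtop',.09,.16,140,185,185,235),('tray',.002,.03,335,410,160,215),('chutehi',.225,.30,270,345,125,200),('cup',.06,.1,155,205,230,280)]:
    A=X[v0:v1,u0:u1].reshape(-1,3); A=A[(A[:,2]>z0)&(A[:,2]<z1)]
    if len(A)<3: print(n,len(A)); continue
    print(n,len(A),A.mean(0).round(4),cv2.minAreaRect((A[:,:2]*1000).astype(np.float32)),np.percentile(A[:,2],[5,50,95]).round(3))
X=cloud(S)
A=X[140:225,220:310].reshape(-1,3);A=A[(A[:,2]>.225)&(A[:,2]<.28)]
print('chute scene',len(A),A.mean(0),A.min(0),A.max(0))
hs=cv2.cvtColor(S['im'],cv2.COLOR_RGB2HSV)
m=cv2.inRange(hs,(105,120,40),(125,255,255));m[:250]=0;m[330:]=0;m[:,:110]=0;m[:,180:]=0
A=X[m>0];print('blue',len(A),A.mean(0),A.min(0),A.max(0))
B=A-np.median(A,0);B=B[np.abs(B).max(1)<.06];print(np.linalg.svd(B,full_matrices=False)[2])
cr=T['im'][120:220,270:410];sc=S['im'][140:235,220:310];
a=cv2.resize(cr,None,fx=5,fy=5,interpolation=2);cv2.imwrite('pics/c1.png',a[:,:,::-1])
E
python3 m.py
```

```text
[ 72 135 147] [ 84  78 118]
lid ((546.07763671875, 238.8282928466797), (103.74555969238281, 152.2854766845703), 10.90010929107666)
stand 205 [0.4181 0.3006 0.0316] ((434.77398681640625, 302.37713623046875), (58.197853088378906, 127.52875518798828), 76.21798706054688) [0.023 0.032 0.04 ]
tagtop 71 [0.4109 0.3065 0.1168] ((411.32122802734375, 308.0504150390625), (22.84193992614746, 11.259175300598145), 11.851217269897461) [0.093 0.121 0.133]
tray 2358 [ 0.4982 -0.3107  0.01  ] ((499.17449951171875, -318.8736877441406), (167.50241088867188, 231.74148559570312), 1.0399962663650513) [0.002 0.01  0.022]
chutehi 346 [ 0.5428 -0.0695  0.2439] ((541.724609375, -66.56507873535156), (63.70331954956055, 109.6584243774414), 79.28363037109375) [0.226 0.242 0.264]
cup 228 [0.2815 0.2497 0.0778] ((283.70562744140625, 241.38356018066406), (103.38282775878906, 84.10189056396484), 0.18246449530124664) [0.062 0.081 0.087]
chute scene 332 [ 0.54222569 -0.06737568  0.24075682] [ 0.48640026 -0.09838285  0.22506512] [ 0.59559462 -0.02979238  0.26640978]
blue 311 [0.40001389 0.31608417 0.07838667] [-0.5229586   0.2893793   0.02968664] [0.48919746 0.675039   0.70145127]
[[-0.00250937 -0.00543406 -0.99998209]
 [ 0.98662048  0.16299915 -0.0033616 ]
 [ 0.1630145  -0.98661124  0.00495233]]
```

View pics/c1.png

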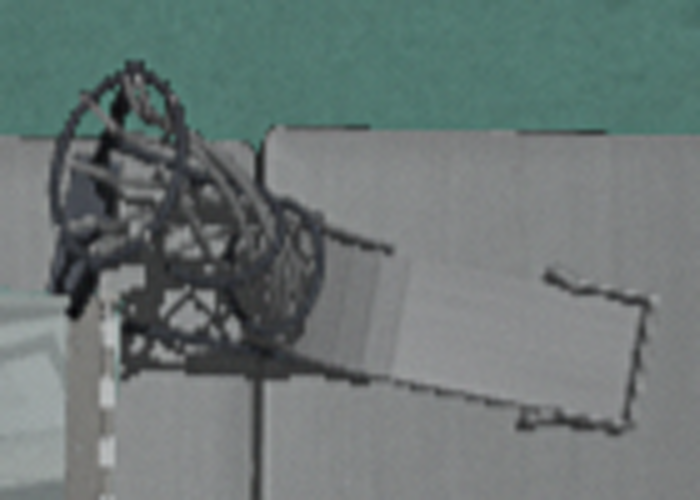

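The crop shows the hoop ellipse centred near (120,150), which is full pixel (294,150). The tray stop corners are near (648,300) and (632,427), and the open organiser sits right next to the chute.

```bash
cat > m2.py <<'E'
from h import *
import pickle, station
print([n for n in dir(station) if not n.startswith('_')])
T=pickle.load(open('top0.pkl','rb')); S=pickle.load(open('scene0.pkl','rb'))
full=lambda p:np.array(p)/5.+[270-.4,120-.4]
st=plane(T,full([(648,300),(632,427)]),.026); print('stop corners',st, np.linalg.norm(st[0]-st[1]))
lo=plane(T,full([(390,380),(500,404)]),.012); d=lo[1]-lo[0]; print('side dir',d/np.linalg.norm(d))
X=cloud(T)
m=np.zeros((420,560),np.uint8); m[165:205,340:402]=((X[165:205,340:402,2]>.006)&(X[165:205,340:402,2]<.014))*255
m=cv2.morphologyEx(m,cv2.MORPH_OPEN,np.ones((3,3)))
c=max(cv2.findContours(m,0,2)[0],key=cv2.contourArea).reshape(-1,2)
P=plane(T,c,.010); print('floor',cv2.minAreaRect((P[:,:2]*1000).astype(np.float32)))
for C,b in((T,(120,200,265,345)),(S,(140,235,220,310))):
    X=cloud(C)[b[0]:b[1],b[2]:b[3]].reshape(-1,3)
    A=X[(X[:,2]>.15)&(X[:,2]<.32)&(X[:,0]<.7)]
    for e in(np.array([-.2,-.98,0]),):
        cx=e/np.linalg.norm(e); cy=np.array([-cx[1],cx[0],0]); ax=.53*cx-np.array([0,0,.848])
        s=A@ax; k=A[s<np.percentile(s,1)+.008]
        print(len(A),len(k),'top ring mean',k.mean(0),'range z',k[:,2].min(),k[:,2].max(),'cy',(k@cy).min(),(k@cy).max(),'x',(k@cx).min(),(k@cx).max())
        print(np.c_[np.histogram(s,20)[1][:-1],np.histogram(s,20)[0]].round(3).tolist())
E
python3 m2.py
```

```text
['PlanningError', 'calibration', 'finger_overhang', 'get_obs', 'hand_in', 'read_camera']
stop corners [[ 0.51900561 -0.39592585  0.026     ]
 [ 0.44188384 -0.38565983  0.026     ]] 0.07780204384177014
side dir [-0.19696986 -0.98040954  0.        ]
floor ((497.6685485839844, -308.6707763671875), (167.2937469482422, 76.40211486816406), 79.91039276123047)
752 274 top ring mean [ 0.54273684 -0.06646524  0.24531314] range z 0.22166935143840427 0.26707137016093685 cy 0.4892437861498459 0.5989338428664985 x -0.07644616381160324 -0.011203427557699423
[[-0.238, 146.0], [-0.231, 156.0], [-0.224, 41.0], [-0.217, 31.0], [-0.21, 23.0], [-0.204, 23.0], [-0.197, 21.0], [-0.19, 30.0], [-0.183, 30.0], [-0.176, 29.0], [-0.169, 18.0], [-0.163, 27.0], [-0.156, 19.0], [-0.149, 24.0], [-0.142, 22.0], [-0.135, 16.0], [-0.129, 20.0], [-0.122, 63.0], [-0.115, 6.0], [-0.108, 7.0]]
1403 287 top ring mean [ 0.50818731 -0.02186534  0.22313761] range z 0.16292634259783878 0.26640977529665716 cy 0.3603474925050313 0.5952602551001084 x -0.17201585318212717 -0.014202121621907572
[[-0.24, 94.0], [-0.233, 244.0], [-0.226, 232.0], [-0.219, 162.0], [-0.212, 102.0], [-0.205, 69.0], [-0.198, 66.0], [-0.191, 49.0], [-0.185, 43.0], [-0.178, 42.0], [-0.171, 42.0], [-0.164, 47.0], [-0.157, 41.0], [-0.15, 25.0], [-0.143, 27.0], [-0.136, 20.0], [-0.13, 21.0], [-0.123, 56.0], [-0.116, 10.0], [-0.109, 11.0]]
```

Emit:
drive_tool([
  {"dx": -0.0263,"dy": -0.0234,"dz": 0.003,"claw": 0.06},
  {"dx": -0.0263,"dy": -0.0234,"dz": 0.003},
  {"dx": -0.0263,"dy": -0.0234,"dz": 0.003},
  {"dx": -0.0263,"dy": -0.0234,"dz": 0.003},
  {"dx": -0.0263,"dy": -0.0234,"dz": 0.003},
  {"dx": -0.0263,"dy": -0.0234,"dz": 0.003},
  {"dx": -0.0263,"dy": -0.0234,"dz": 0.003},
  {"dx": -0.0263,"dy": -0.0234,"dz": 0.003},
  {"dx": -0.0263,"dy": -0.0234,"dz": 0.003},
  {"dx": -0.0263,"dy": -0.0234,"dz": 0.003},
  {"wz": 9.5},
  {"wz": 9.5},
  {"wz": 9.5},
  {"wz": 9.5},
  {"wz": 9.5},
  {"wz": 9.5},
  {},
])

```text
schema error: expected keys claw, dx, dy, dz, wx, wy, wz
```

```bash
python3 - <<'E'
from h import *
import pickle
print(finger_overhang, finger_overhang() if callable(finger_overhang) else '')
o=get_obs(); print(o['t'],o['eef_pos'],quat(o['tool_rot']).round(3).tolist(),o['gripper_width'],o['q'].round(2))
C=cam('wrist'); save(C,'w1'); pickle.dump(C,open('w1.pkl','wb'))
E
```

```text
0.025 
0.1 [0.25693796 0.62365901 0.25541622] [[-0.925, 0.381, -0.001], [0.381, 0.925, -0.002], [-0.0, -0.002, -1.0]] 1.0006119895393155 [-1.29  0.48  0.02  1.56 -0.01  1.11 -0.08]
```

View pics/w1.png

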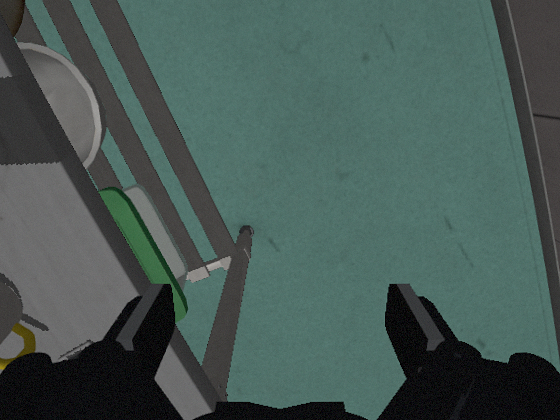

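The call needs every key in each row, so nothing moved. The picture shows only the table edge and the floor. Resending with all keys.

Emit:
drive_tool([
  {"dx": -0.0263,"dy": -0.0234,"dz": 0.003,"claw": 0.06,"wx": 0,"wy": 0,"wz": 0},
  {"dx": -0.0263,"dy": -0.0234,"dz": 0.003,"claw": 0.06,"wx": 0,"wy": 0,"wz": 0},
  {"dx": -0.0263,"dy": -0.0234,"dz": 0.003,"claw": 0.06,"wx": 0,"wy": 0,"wz": 0},
  {"dx": -0.0263,"dy": -0.0234,"dz": 0.003,"claw": 0.06,"wx": 0,"wy": 0,"wz": 0},
  {"dx": -0.0263,"dy": -0.0234,"dz": 0.003,"claw": 0.06,"wx": 0,"wy": 0,"wz": 0},
  {"dx": -0.0263,"dy": -0.0234,"dz": 0.003,"claw": 0.06,"wx": 0,"wy": 0,"wz": 0},
  {"dx": -0.0263,"dy": -0.0234,"dz": 0.003,"claw": 0.06,"wx": 0,"wy": 0,"wz": 0},
  {"dx": -0.0263,"dy": -0.0234,"dz": 0.003,"claw": 0.06,"wx": 0,"wy": 0,"wz": 0},
  {"dx": -0.0263,"dy": -0.0234,"dz": 0.003,"claw": 0.06,"wx": 0,"wy": 0,"wz": 0},
  {"dx": -0.0263,"dy": -0.0234,"dz": 0.003,"claw": 0.06,"wx": 0,"wy": 0,"wz": 0},
  {"dx": 0,"dy": 0,"dz": 0,"claw": 0.06,"wx": 0,"wy": 0,"wz": 9.5},
  {"dx": 0,"dy": 0,"dz": 0,"claw": 0.06,"wx": 0,"wy": 0,"wz": 9.5},
  {"dx": 0,"dy": 0,"dz": 0,"claw": 0.06,"wx": 0,"wy": 0,"wz": 9.5},
  {"dx": 0,"dy": 0,"dz": 0,"claw": 0.06,"wx": 0,"wy": 0,"wz": 9.5},
  {"dx": 0,"dy": 0,"dz": 0,"claw": 0.06,"wx": 0,"wy": 0,"wz": 9.5},
  {"dx": 0,"dy": 0,"dz": 0,"claw": 0.06,"wx": 0,"wy": 0,"wz": 9.5},
  {"dx": 0,"dy": 0,"dz": 0,"claw": 0.06,"wx": 0,"wy": 0,"wz": 0},
])

```text
t: 2.28
eef_pos: [0.411, 0.3075, 0.2261]
tool_rot: [0.0, 0.638, 0.77, -0.0]
contact_force: [-0.1, 0.6, -0.4]
gripper_width: 0.701
grasp_force: 0.0
```

```bash
python3 - <<'E'
from h import *
import pickle
o=get_obs(); print(o['t'],o['eef_pos'],quat(o['tool_rot']).round(3).tolist(),o['gripper_width'],o['q'].round(2))
C=cam('wrist'); save(C,'w2'); pickle.dump(C,open('w2.pkl','wb'))
E
```

```text
2.275 [0.41096592 0.30753731 0.22613765] [[-0.186, 0.983, -0.0], [0.983, 0.186, -0.0], [-0.0, -0.0, -1.0]] 0.7014336175541734 [-1.01  0.25  0.29  1.99 -0.09  0.92 -0.49]
```

View pics/w2.png

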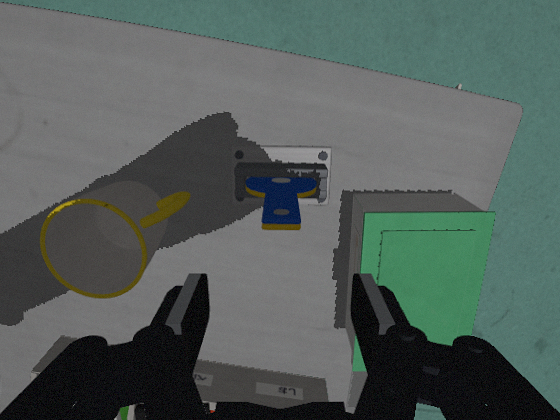

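The wrist view shows the tag's stem end at columns 262–301, rows about 224–230, with its blue face toward the camera (+y). The slot is level in the image.

```bash
python3 - <<'E'
from h import *
import pickle
C=pickle.load(open('w2.pkl','rb')); hsv=cv2.cvtColor(C['im'],cv2.COLOR_RGB2HSV)
yl=cv2.inRange(hsv,(15,100,50),(40,255,255)); b=cv2.inRange(hsv,(100,100,30),(130,255,255))
s=(yl|b); s[:200]=0; s[240:]=0; s[:,:220]=0;s[:,340:]=0
for r in range(208,236,3):
    u=np.where(s[r]>0)[0]; print(r,(u.min(),u.max()) if len(u) else '', len(np.where(yl[r,220:340])[0]))
print(plane(C,[(262,227),(301,227),(281.5,224),(281.5,230)],.131))
A=cloud(C)[b>0]; A=A[(A[:,2]>.04)&(A[:,2]<.14)];print(len(A),A.mean(0)); _,_,V=np.linalg.svd(A-A.mean(0),full_matrices=False);print(V)
E
```

```text
208 (np.int64(264), np.int64(298)) 0
211 (np.int64(263), np.int64(299)) 0
214 (np.int64(263), np.int64(299)) 0
217 (np.int64(262), np.int64(299)) 0
220 (np.int64(262), np.int64(300)) 0
223 (np.int64(270), np.int64(299)) 0
226 (np.int64(262), np.int64(300)) 39
229 (np.int64(264), np.int64(299)) 36
232  0
235  0
[[0.39861326 0.30603806 0.131     ]
 [0.42193022 0.31043418 0.131     ]
 [0.40990662 0.31015382 0.131     ]
 [0.41063731 0.30631113 0.131     ]]
1713 [0.4087942  0.31366847 0.08789906]
[[-0.00788261  0.00434937 -0.99995947]
 [-0.98522556 -0.17111776  0.00702218]
 [-0.17108029  0.98524098  0.00563396]]
```

Emit:
drive_tool([
  {"dx": 0.0015,"dy": -0.001,"dz": 0.021,"claw": 0.06,"wx": 0,"wy": 0,"wz": 0},
  {"dx": 0,"dy": 0,"dz": 0.021,"claw": 0.06,"wx": 0,"wy": 0,"wz": 0},
  {"dx": 0,"dy": 0,"dz": 0.021,"claw": 0.06,"wx": 0,"wy": 0,"wz": 0},
  {"dx": 0,"dy": 0,"dz": 0.021,"claw": 0.06,"wx": 0,"wy": 0,"wz": 0},
  {"dx": 0,"dy": 0,"dz": 0.021,"claw": 0.06,"wx": 0,"wy": 0,"wz": 0},
  {"dx": 0,"dy": 0,"dz": 0.021,"claw": 0.06,"wx": 0,"wy": 0,"wz": 0},
  {"dx": 0,"dy": 0,"dz": 0,"claw": 0.01,"wx": 0,"wy": 0,"wz": 0},
  {"dx": 0,"dy": 0,"dz": 0,"claw": 0.01,"wx": 0,"wy": 0,"wz": 0},
  {"dx": 0,"dy": 0,"dz": 0,"claw": 0.01,"wx": 0,"wy": 0,"wz": 0},
  {"dx": 0,"dy": 0,"dz": 0,"claw": 0.01,"wx": 0,"wy": 0,"wz": 0},
  {"dx": 0,"dy": 0,"dz": 0,"claw": 0.01,"wx": 0,"wy": 0,"wz": 0},
  {"dx": 0,"dy": 0,"dz": 0,"claw": 0.01,"wx": 0,"wy": 0,"wz": 0},
], newtons=40)

```text
t: 3.82
eef_pos: [0.4102, 0.3092, 0.1008]
tool_rot: [-0.0, 0.639, 0.769, 0.0]
contact_force: [-0.2, 0.7, 5.8]
gripper_width: 0.277
grasp_force: 40.6
```

Emit:
drive_tool([
  {"dx": 0,"dy": 0,"dz": -0.02,"claw": 0.01,"wx": 0,"wy": 0,"wz": 0},
  {"dx": 0,"dy": 0,"dz": -0.04,"claw": 0.01,"wx": 0,"wy": 0,"wz": 0},
  {"dx": 0,"dy": 0,"dz": -0.05,"claw": 0.01,"wx": 0,"wy": 0,"wz": 0},
  {"dx": 0,"dy": 0,"dz": -0.05,"claw": 0.01,"wx": 0,"wy": 0,"wz": 0},
  {"dx": 0,"dy": 0,"dz": -0.05,"claw": 0.01,"wx": 0,"wy": 0,"wz": 0},
  {"dx": 0,"dy": 0,"dz": -0.05,"claw": 0.01,"wx": 0,"wy": 0,"wz": 0},
  {"dx": -0.041,"dy": 0.0107,"dz": 0,"claw": 0.01,"wx": 0,"wy": 0,"wz": 0},
  {"dx": -0.041,"dy": 0.0107,"dz": 0,"claw": 0.01,"wx": 0,"wy": 0,"wz": 0},
  {"dx": -0.041,"dy": 0.0107,"dz": 0,"claw": 0.01,"wx": 0,"wy": 0,"wz": 0},
  {"dx": -0.041,"dy": 0.0107,"dz": 0,"claw": 0.01,"wx": 0,"wy": 0,"wz": 0},
  {"dx": -0.041,"dy": 0.0107,"dz": 0,"claw": 0.01,"wx": 0,"wy": 0,"wz": 0},
  {"dx": -0.041,"dy": 0.0107,"dz": 0,"claw": 0.01,"wx": 0,"wy": 0,"wz": 0},
  {"dx": -0.041,"dy": 0.0107,"dz": 0,"claw": 0.01,"wx": 0,"wy": 0,"wz": 0},
  {"dx": -0.041,"dy": 0.0107,"dz": 0,"claw": 0.01,"wx": 0,"wy": 0,"wz": 0},
])

```text
t: 5.58
eef_pos: [0.5545, 0.001, 0.36]
tool_rot: [-0.0, 0.639, 0.77, -0.0]
contact_force: [0.6, 0.8, -0.9]
gripper_width: 0.271
grasp_force: 40.1
```

Emit:
drive_tool([
  {"dx": 0,"dy": 0,"dz": 0,"claw": 0.01,"wx": 0,"wy": 0,"wz": 7.2},
  {"dx": 0,"dy": 0,"dz": 0,"claw": 0.01,"wx": 0,"wy": 0,"wz": 7.2},
  {"dx": 0,"dy": 0,"dz": 0,"claw": 0.01,"wx": 0,"wy": 0,"wz": 7.2},
  {"dx": 0,"dy": 0,"dz": 0,"claw": 0.01,"wx": 0,"wy": -8,"wz": 0},
  {"dx": 0,"dy": 0,"dz": 0,"claw": 0.01,"wx": 0,"wy": -8,"wz": 0},
  {"dx": 0,"dy": 0,"dz": 0,"claw": 0.01,"wx": 0,"wy": -8,"wz": 0},
  {"dx": 0,"dy": 0,"dz": 0,"claw": 0.01,"wx": 0,"wy": -8,"wz": 0},
  {"dx": 0,"dy": 0,"dz": 0,"claw": 0.01,"wx": 0,"wy": 0,"wz": 0},
])

```text
t: 6.58
eef_pos: [0.5543, 0.0053, 0.3584]
tool_rot: [0.175, 0.74, 0.614, -0.214]
contact_force: [-0.1, 0.5, -0.4]
gripper_width: 0.277
grasp_force: 40.1
```

```bash
python3 - <<'E'
from h import *
import pickle
o=get_obs(); print(o['t'],o['eef_pos'],quat(o['tool_rot']).round(3).tolist(),o['gripper_width'],o['q'].round(2))
a=[]
for n in('wrist','top','scene'):
    C=cam(n); pickle.dump(C,open(n+'3.pkl','wb')); a.append(C['im'])
s=cv2.resize(a[2][100:240,180:340],(400,350),interpolation=2);t=cv2.resize(a[1][110:215,255:375],(400,350),interpolation=2)
w=cv2.resize(a[0],(320,240)); z=np.zeros((590,800,3),np.uint8); z[:350,:400]=s;z[:350,400:]=t;z[350:,:320]=w
cv2.imwrite('pics/c3.png',z[:,:,::-1])
E
```

```text
6.575 [0.5542739  0.00532331 0.35837207] [[0.156, 0.983, -0.101], [0.833, -0.186, -0.521], [-0.531, -0.003, -0.848]] 0.27671384045688124 [-0.87  0.36  0.66  1.69  0.29  1.4  -0.49]
```

View pics/c3.png

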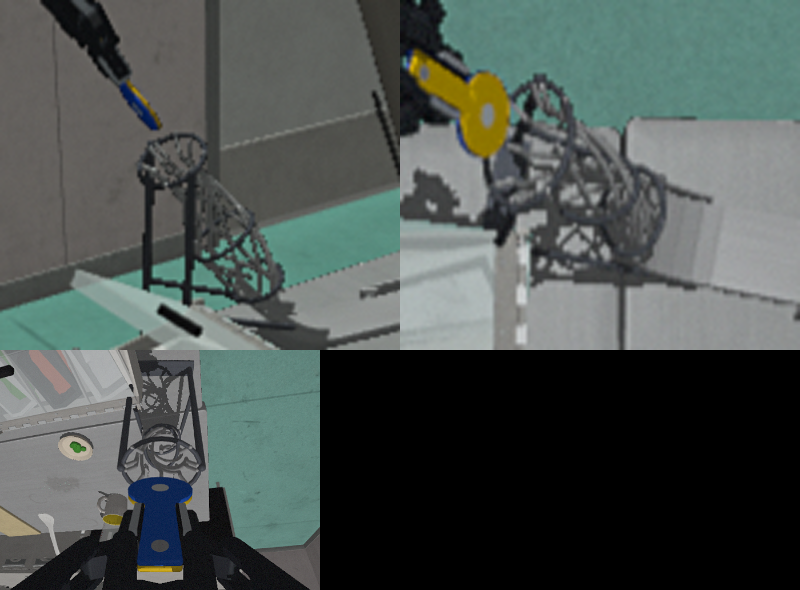

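The views show the tag held yellow face up, with its axis in line with the chute. The wrist inset has the head at column 160 and the hoop centred around 161. I'll check the offsets with the wrist depth.

```bash
python3 - <<'E'
from h import *
import pickle
o=get_obs(); R=quat(o['tool_rot']); p=np.array(o['eef_pos'])
for n in('wrist','top','scene'):
    C=pickle.load(open(n+'3.pkl','rb'))
    X=cloud(C).reshape(-1,3); d=np.where(C['d'].ravel()>0)[0]
    L=(X-p)@R; hsv=cv2.cvtColor(C['im'],cv2.COLOR_RGB2HSV).reshape(-1,3)
    tag=(hsv[:,1]>140)&(np.abs(L[:,0])<.03)&(np.abs(L[:,1])<.045)&(L[:,2]>.02)&(L[:,2]<.12)
    if tag.sum()>5: print(n,'tag',L[tag].min(0).round(4),L[tag].max(0).round(4),np.median(L[tag],0).round(4))
    A=L[(L[:,2]>.115)&(L[:,2]<.16)&(np.abs(L[:,0])<.06)&(np.abs(L[:,1])<.09)&(hsv[:,1]<100)]
    print(n,len(A),np.histogram(A[:,2],9,(.115,.16))[0])
    k=A[(A[:,2]>.125)&(A[:,2]<.145)]
    if len(k)>9: print('ring',np.percentile(k,[1,99],axis=0).round(4),np.median(k,0).round(4)); print(cv2.fitEllipse((k[:,:2]*1000).astype(np.float32)))
E
```

```text
wrist tag [ 0.0008 -0.0316  0.02  ] [0.0159 0.0271 0.0924] [ 0.009  -0.0025  0.0504]
wrist 4328 [   0    0  103 2262  575  456  416  263  253]
ring [[-0.0148 -0.0545  0.1292]
 [ 0.0438  0.0522  0.1446]] [0.017  0.     0.1338]
((8.942996978759766, -1.1338797807693481), (64.95691680908203, 95.40220642089844), 179.24380493164062)
top tag [-0.0053 -0.0298  0.02  ] [0.0039 0.0258 0.0942] [-0.0021 -0.0016  0.0569]
top 339 [  0   0   8 151  91  30  24  24  11]
ring [[-0.0337 -0.0529  0.1291]
 [ 0.0366  0.0525  0.1445]] [-0.0004 -0.0006  0.1346]
((2.01985764503479, -0.12291987240314484), (67.57714080810547, 94.70311737060547), 1.2344495058059692)
scene tag [-0.0028 -0.0316  0.0276] [0.0056 0.029  0.0914] [ 0.0042 -0.0135  0.0553]
scene 387 [  0   0  20 148  63  40  43  36  37]
ring [[-0.0311 -0.0558  0.1285]
 [ 0.0422  0.0531  0.1447]] [0.0079 0.0015 0.1337]
((5.548331260681152, -2.378854751586914), (67.50038146972656, 98.28926849365234), 0.9674817323684692)
```

Emit:
drive_tool([
  {"dx": 0.003,"dy": -0.0005,"dz": 0.02,"claw": 0.01,"wx": 0,"wy": 0,"wz": 0},
  {"dx": 0,"dy": 0,"dz": 0.02,"claw": 0.01,"wx": 0,"wy": 0,"wz": 0},
  {"dx": 0,"dy": 0,"dz": 0.015,"claw": 0.01,"wx": 0,"wy": 0,"wz": 0},
  {"dx": 0,"dy": 0,"dz": 0.015,"claw": 0.01,"wx": 0,"wy": 0,"wz": 0},
  {"dx": 0,"dy": 0,"dz": 0.014,"claw": 0.01,"wx": 0,"wy": 0,"wz": 0},
  {"dx": 0,"dy": 0,"dz": 0,"claw": 0.01,"wx": 0,"wy": 0,"wz": 0},
])

```text
t: 7.48
eef_pos: [0.5457, -0.0396, 0.287]
tool_rot: [0.175, 0.742, 0.611, -0.213]
contact_force: [-0.5, 1.6, -0.5]
gripper_width: 0.276
grasp_force: 40.1
```

```bash
python3 - <<'E'
from h import *
o=get_obs(); print(o['t'],o['contact_force'])
C=cam('wrist'); s=cam('scene')['im'];
z=np.zeros((420,800,3),np.uint8); z[:,:500]=cv2.resize(C['im'][150:420,120:440],(500,420)); z[:300,500:]=cv2.resize(s[110:210,200:300],(300,300),interpolation=2)
cv2.imwrite('pics/c4.png',z[:,:,::-1])
E
```

```text
7.475 [-0.46876923  1.64052678 -0.5058576 ]
```

View pics/c4.png

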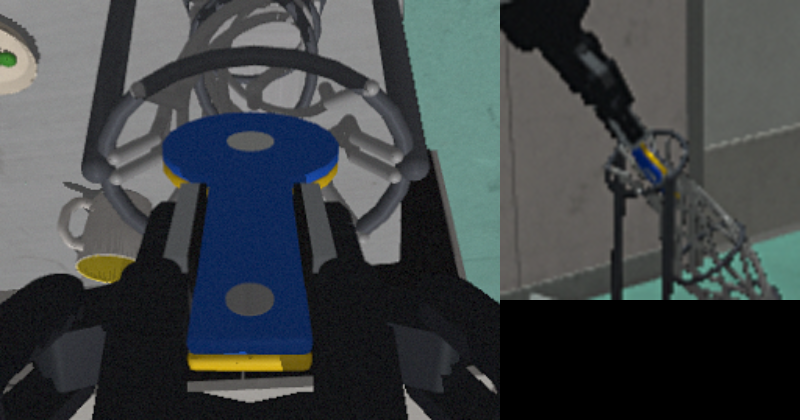

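The head is centred in the ring (head at column 250, ring about 252) with negligible contact force. Releasing.

Emit:
drive_tool([
  {"dx": 0,"dy": 0,"dz": 0,"claw": 0.05,"wx": 0,"wy": 0,"wz": 0},
  {"dx": 0,"dy": 0,"dz": 0,"claw": 0.05,"wx": 0,"wy": 0,"wz": 0},
  {"dx": 0,"dy": 0,"dz": 0,"claw": 0.05,"wx": 0,"wy": 0,"wz": 0},
  {"dx": 0,"dy": 0,"dz": 0,"claw": 0.05,"wx": 0,"wy": 0,"wz": 0},
  {"dx": 0,"dy": 0,"dz": 0,"claw": 0.05,"wx": 0,"wy": 0,"wz": 0},
  {"dx": 0,"dy": 0,"dz": 0,"claw": 0.05,"wx": 0,"wy": 0,"wz": 0},
  {"dx": 0,"dy": 0,"dz": 0,"claw": 0.05,"wx": 0,"wy": 0,"wz": 0},
  {"dx": 0,"dy": 0,"dz": 0,"claw": 0.05,"wx": 0,"wy": 0,"wz": 0},
  {"dx": 0,"dy": 0,"dz": -0.03,"claw": 0.05,"wx": 0,"wy": 0,"wz": 0},
  {"dx": 0,"dy": 0,"dz": -0.03,"claw": 0.05,"wx": 0,"wy": 0,"wz": 0},
  {"dx": 0,"dy": 0,"dz": -0.03,"claw": 0.05,"wx": 0,"wy": 0,"wz": 0},
  {"dx": 0,"dy": 0,"dz": -0.03,"claw": 0.05,"wx": 0,"wy": 0,"wz": 0},
  {"dx": 0,"dy": 0,"dz": 0,"claw": 0.05,"wx": 0,"wy": 0,"wz": 0},
])

```text
t: 9.2
eef_pos: [0.5591, 0.025, 0.3905]
tool_rot: [0.176, 0.741, 0.612, -0.211]
contact_force: [0.3, 0.4, -0.8]
gripper_width: 0.588
grasp_force: 0.0
```

```bash
cat > tagfind.py <<'E'
from h import *
import sys
def find(C,z,box):
    hsv=cv2.cvtColor(C['im'],cv2.COLOR_RGB2HSV); b=cv2.inRange(hsv,(100,90,30),(130,255,255)); yl=cv2.inRange(hsv,(15,100,50),(40,255,255))
    k=np.zeros_like(b); k[box[0]:box[1],box[2]:box[3]]=1; b*=k; yl*=k
    print('blue px',(b>0).sum(),'yellow px',(yl>0).sum())
    if (b>0).sum()<50: return
    c=max(cv2.findContours(b,0,2)[0],key=cv2.contourArea); m=cv2.drawContours(np.zeros_like(b),[c],-1,255,-1)
    v,u=np.where(m>0); P=plane(C,np.c_[u,v],z)[:,:2]; mu=P.mean(0)
    ax=np.linalg.svd(P-mu,full_matrices=False)[2][0]
    s=(P-mu)@ax; w=(P-mu)@[-ax[1],ax[0]]
    # wide end = head
    hi=np.ptp(w[s>s.max()-.03]); lo=np.ptp(w[s<s.min()+.03])
    if hi>lo: ax=-ax; s=-s; w=-w
    mid=mu+ax*(s.max()+s.min())/2
    # stem direction refine using centres of stem slices & head
    st=s>s.max()-.055; dd=np.polyfit(s[st],w[st],1)[0]; ax2=ax+dd*np.array([-ax[1],ax[0]]); ax2/=np.linalg.norm(ax2)
    print('len',np.ptp(s),'headw',max(hi,lo),'center',mid.round(4),'stemdir',ax.round(3),'deg',np.degrees(np.arctan2(ax[1],ax[0])).round(1),'refined',np.degrees(np.arctan2(ax2[1],ax2[0])).round(1),'grip',(mid+.025*ax).round(4))
E
python3 - <<'E'
from tagfind import *
C=cam('top'); find(C,.018,(110,225,280,420)); X=cloud(C)
cv2.imwrite('pics/c5.png',cv2.resize(C['im'][110:230,270:420],(600,480),interpolation=2)[:,:,::-1])
E
```

```text
blue px 454 yellow px 0
len 0.12465986418521981 headw 0.05704647893786639 center [ 0.4887 -0.3282] stemdir [0.177 0.984] deg 79.8 refined 79.9 grip [ 0.4931 -0.3036]
```

View pics/c5.png

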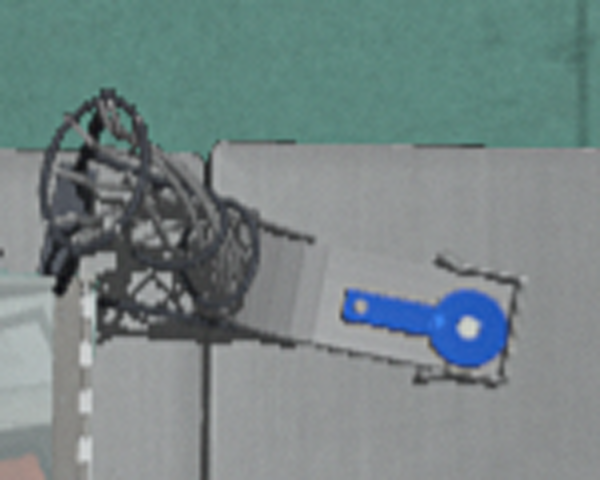

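The tag lies blue face up in the tray, head against the stop at (468,328) in the crop, stem end at (350,305). It is nearly straight along the tray. Next I untilt, move above it and look from near.

Emit:
drive_tool([
  {"dx": 0,"dy": 0,"dz": 0,"claw": 0.045,"wx": 0,"wy": 8,"wz": 0},
  {"dx": 0,"dy": 0,"dz": 0,"claw": 0.045,"wx": 0,"wy": 8,"wz": 0},
  {"dx": 0,"dy": 0,"dz": 0,"claw": 0.045,"wx": 0,"wy": 8,"wz": 0},
  {"dx": 0,"dy": 0,"dz": 0,"claw": 0.045,"wx": 0,"wy": 8,"wz": 0},
  {"dx": -0.042,"dy": -0.0005,"dz": 0,"claw": 0.045,"wx": 0,"wy": 0,"wz": 0},
  {"dx": -0.042,"dy": -0.0005,"dz": 0,"claw": 0.045,"wx": 0,"wy": 0,"wz": 0},
  {"dx": -0.042,"dy": -0.0005,"dz": 0,"claw": 0.045,"wx": 0,"wy": 0,"wz": 0},
  {"dx": -0.042,"dy": -0.0005,"dz": 0,"claw": 0.045,"wx": 0,"wy": 0,"wz": 0},
  {"dx": -0.042,"dy": -0.0005,"dz": 0,"claw": 0.045,"wx": 0,"wy": 0,"wz": 0},
  {"dx": -0.042,"dy": -0.0005,"dz": 0,"claw": 0.045,"wx": 0,"wy": 0,"wz": 0},
  {"dx": -0.042,"dy": -0.0005,"dz": 0,"claw": 0.045,"wx": 0,"wy": 0,"wz": 0},
  {"dx": -0.042,"dy": -0.0005,"dz": 0,"claw": 0.045,"wx": 0,"wy": 0,"wz": 0},
  {"dx": 0,"dy": 0,"dz": 0.05,"claw": 0.045,"wx": 0,"wy": 0,"wz": 0},
  {"dx": 0,"dy": 0,"dz": 0.05,"claw": 0.045,"wx": 0,"wy": 0,"wz": 0},
  {"dx": 0,"dy": 0,"dz": 0.05,"claw": 0.045,"wx": 0,"wy": 0,"wz": 0},
  {"dx": 0,"dy": 0,"dz": 0.04,"claw": 0.045,"wx": 0,"wy": 0,"wz": 0},
  {"dx": 0,"dy": 0,"dz": 0,"claw": 0.045,"wx": 0,"wy": 0,"wz": 0},
])

```text
t: 11.38
eef_pos: [0.4871, -0.3046, 0.1959]
tool_rot: [-0.003, 0.772, 0.635, -0.002]
contact_force: [0.4, 0.4, -0.5]
gripper_width: 0.529
grasp_force: 0.0
```

```bash
python3 - <<'E'
from tagfind import *
o=get_obs(); R=quat(o['tool_rot']);print(o['t'],o['eef_pos'],R.round(3).tolist(),o['q'].round(2))
find(cam('wrist'),.018,(0,420,0,560)); find(cam('top'),.018,(110,225,280,420))
E
```

```text
11.375 [ 0.48705786 -0.30462167  0.19592703] [[0.192, 0.981, -0.007], [0.981, -0.192, 0.003], [0.001, -0.008, -1.0]] [-0.09  0.46  0.72  1.89 -0.37  0.93  0.61]
blue px 5342 yellow px 47
len 0.12446617521794276 headw 0.05890358514747632 center [ 0.4884 -0.3263] stemdir [0.177 0.984] deg 79.8 refined 79.9 grip [ 0.4929 -0.3017]
blue px 20 yellow px 0
```

Emit:
drive_tool([
  {"dx": 0.004,"dy": 0.0052,"dz": 0,"claw": 0.045,"wx": -0.4,"wy": 0,"wz": -1},
  {"dx": 0,"dy": 0,"dz": 0.022,"claw": 0.045,"wx": 0,"wy": 0,"wz": 0},
  {"dx": 0,"dy": 0,"dz": 0.022,"claw": 0.045,"wx": 0,"wy": 0,"wz": 0},
  {"dx": 0,"dy": 0,"dz": 0.022,"claw": 0.045,"wx": 0,"wy": 0,"wz": 0},
  {"dx": 0,"dy": 0,"dz": 0.022,"claw": 0.045,"wx": 0,"wy": 0,"wz": 0},
  {"dx": 0,"dy": 0,"dz": 0.022,"claw": 0.045,"wx": 0,"wy": 0,"wz": 0},
  {"dx": 0,"dy": 0,"dz": 0.022,"claw": 0.045,"wx": 0,"wy": 0,"wz": 0},
  {"dx": 0,"dy": 0,"dz": 0.009,"claw": 0.045,"wx": 0,"wy": 0,"wz": 0},
  {"dx": 0,"dy": 0,"dz": 0.009,"claw": 0.045,"wx": 0,"wy": 0,"wz": 0},
  {"dx": 0,"dy": 0,"dz": 0.008,"claw": 0.045,"wx": 0,"wy": 0,"wz": 0},
  {"dx": 0,"dy": 0,"dz": 0,"claw": 0.045,"wx": 0,"wy": 0,"wz": 0},
])

```text
t: 12.85
eef_pos: [0.497, -0.3027, 0.0411]
tool_rot: [0.002, 0.766, 0.643, 0.002]
contact_force: [-0.4, -0.2, -0.4]
gripper_width: 0.527
grasp_force: 0.0
```

Emit:
drive_tool([
  {"dx": 0,"dy": -0.004,"dz": 0.004,"claw": 0.045,"wx": 0,"wy": 0,"wz": 0},
  {"dx": 0,"dy": 0,"dz": 0,"claw": 0.01,"wx": 0,"wy": 0,"wz": 0},
  {"dx": 0,"dy": 0,"dz": 0,"claw": 0.01,"wx": 0,"wy": 0,"wz": 0},
  {"dx": 0,"dy": 0,"dz": 0,"claw": 0.01,"wx": 0,"wy": 0,"wz": 0},
  {"dx": 0,"dy": 0,"dz": 0,"claw": 0.01,"wx": 0,"wy": 0,"wz": 0},
  {"dx": 0,"dy": 0,"dz": 0,"claw": 0.01,"wx": 0,"wy": 0,"wz": 0},
], newtons=40)

```text
t: 13.6
eef_pos: [0.4932, -0.3021, 0.0374]
tool_rot: [0.003, 0.766, 0.643, 0.002]
contact_force: [0.4, 1.1, 1.5]
gripper_width: 0.261
grasp_force: 39.6
```

Emit:
drive_tool([
  {"dx": 0,"dy": 0,"dz": -0.02,"claw": 0.01,"wx": 0,"wy": 0,"wz": 0},
  {"dx": 0,"dy": 0,"dz": -0.03,"claw": 0.01,"wx": 0,"wy": 0,"wz": 0},
  {"dx": 0,"dy": 0,"dz": 0,"claw": 0.01,"wx": 0,"wy": 0,"wz": 0},
])

```text
t: 13.98
eef_pos: [0.4941, -0.3031, 0.0901]
tool_rot: [0.005, 0.766, 0.643, 0.003]
contact_force: [0.4, -0.5, -1.1]
gripper_width: 0.261
grasp_force: 39.4
```

```bash
python3 - <<'E'
from tagfind import *
o=get_obs(); R=quat(o['tool_rot']);p=np.array(o['eef_pos']);print(o['t'],p,R.round(3).tolist(),o['gripper_width'],o['contact_force'])
C=cam('wrist'); hsv=cv2.cvtColor(C['im'],cv2.COLOR_RGB2HSV); b=cv2.inRange(hsv,(100,90,30),(130,255,255))>0
L=(cloud(C)[b]-p)@R; L=L[(np.abs(L)<.15).all(1)]; _,_,V=np.linalg.svd(L-L.mean(0),full_matrices=False)
print('tool-frame range',L.min(0).round(4),L.max(0).round(4),'normal',V[2].round(3),'axis',V[0].round(3))
cv2.imwrite('pics/c6.png',C['im'][:,:,::-1])
E
```

```text
13.975 [ 0.49414953 -0.30312337  0.09012166] [[0.174, 0.985, 0.011], [0.985, -0.174, -0.003], [-0.001, 0.012, -1.0]] 0.2606147315069582 [ 0.41554098 -0.49580542 -1.10778174]
tool-frame range [-0.0677 -0.0484 -0.1178] [0.0827 0.0355 0.0814] normal [ 0.002  1.    -0.025] axis [-0.996  0.004  0.087]
```

View pics/c6.png

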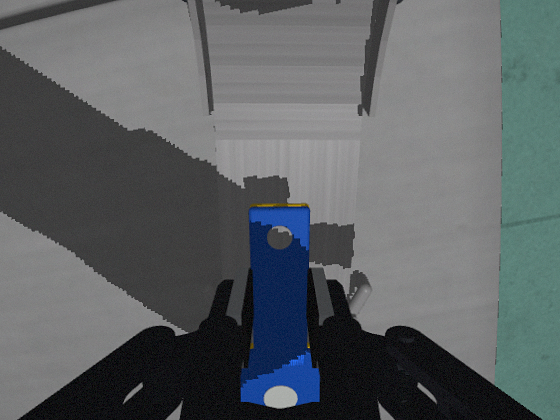

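The tag is held by its stem, blue face up, stem end near (278,207). I'll measure the tilt with outliers removed.

```bash
python3 - <<'E'
from tagfind import *
o=get_obs(); R=quat(o['tool_rot']);p=np.array(o['eef_pos'])
for n in('wrist','top'):
    C=cam(n); hsv=cv2.cvtColor(C['im'],cv2.COLOR_RGB2HSV); b=(cv2.inRange(hsv,(100,90,30),(130,255,255))>0)
    L=(cloud(C)[b]-p)@R; L=L[(np.abs(L[:,1])<.035)&(np.abs(L[:,0])<.1)&(L[:,2]>-.02)&(L[:,2]<.06)]
    for a,e in((-.1,-.02),(-.06,-.03),(.005,.02),(.02,.03),(.03,.045)):
        k=L[(L[:,0]>a)&(L[:,0]<e)]; 
        if len(k)>4: print(n,len(k),np.median(k,0).round(4))
    print(L[:,0].min(),L[:,0].max())
T=cam('top'); hsv=cv2.cvtColor(T['im'],cv2.COLOR_RGB2HSV)
m=cv2.inRange(hsv,(45,130,60),(80,255,255)); m[:, :150]=0;m[:,225:]=0;m[200:]=0;m[:140]=0
c=max(cv2.findContours(m,0,2)[0],key=cv2.contourArea)
print('lid',cv2.minAreaRect((plane(T,c.reshape(-1,2),.067)[:,:2]*1000).astype(np.float32)))
E
```

```text
wrist 4278 [-0.0401 -0.0017  0.0194]
wrist 3228 [-0.0437 -0.0017  0.0194]
wrist 1894 [ 0.0128 -0.0021  0.0192]
wrist 945 [ 0.0249 -0.002   0.0192]
wrist 1177 [ 0.0341 -0.002   0.0192]
-0.06255890021485976 0.037826292580899916Traceback (most recent call last):
  File "<stdin>", line 9, in <module>
    return umr_minimum(a, axis, None, out, keepdims, initial, where)
ValueError: zero-size array to reduction operation minimum which has no identity
```

Emit:
drive_tool([
  {"dx": 0,"dy": 0,"dz": -0.048,"claw": 0.01,"wx": 0,"wy": 0,"wz": 0},
  {"dx": 0,"dy": 0,"dz": -0.048,"claw": 0.01,"wx": 0,"wy": 0,"wz": 0},
  {"dx": 0,"dy": 0,"dz": -0.048,"claw": 0.01,"wx": 0,"wy": 0,"wz": 0},
  {"dx": 0,"dy": 0,"dz": -0.048,"claw": 0.01,"wx": 0,"wy": 0,"wz": 0},
  {"dx": 0,"dy": 0,"dz": -0.048,"claw": 0.01,"wx": 0,"wy": 0,"wz": 0},
  {"dx": 0,"dy": 0,"dz": -0.048,"claw": 0.01,"wx": 0,"wy": 0,"wz": 0},
  {"dx": 0.0472,"dy": -0.0043,"dz": 0,"claw": 0.01,"wx": 0,"wy": 0,"wz": 0},
  {"dx": 0.0472,"dy": -0.0043,"dz": 0,"claw": 0.01,"wx": 0,"wy": 0,"wz": 0},
  {"dx": 0.0472,"dy": -0.0043,"dz": 0,"claw": 0.01,"wx": 0,"wy": 0,"wz": 0},
  {"dx": 0.0472,"dy": -0.0043,"dz": 0,"claw": 0.01,"wx": 0,"wy": 0,"wz": 0},
  {"dx": 0.0472,"dy": -0.0043,"dz": 0,"claw": 0.01,"wx": 0,"wy": 0,"wz": 0},
  {"dx": 0.0472,"dy": -0.0043,"dz": 0,"claw": 0.01,"wx": 0,"wy": 0,"wz": 0},
  {"dx": 0.0472,"dy": -0.0043,"dz": 0,"claw": 0.01,"wx": 0,"wy": 0,"wz": 0},
  {"dx": 0.0472,"dy": -0.0043,"dz": 0,"claw": 0.01,"wx": 0,"wy": 0,"wz": 0},
  {"dx": 0.0472,"dy": -0.0043,"dz": 0,"claw": 0.01,"wx": 0,"wy": 0,"wz": 0},
  {"dx": 0.0472,"dy": -0.0043,"dz": 0,"claw": 0.01,"wx": 0,"wy": 0,"wz": 0},
  {"dx": 0.0472,"dy": -0.0043,"dz": 0,"claw": 0.01,"wx": 0,"wy": 0,"wz": 0},
  {"dx": 0.0472,"dy": -0.0043,"dz": 0,"claw": 0.01,"wx": 0,"wy": 0,"wz": 0},
])

```text
t: 16.38
eef_pos: [0.5378, 0.2664, 0.3737]
tool_rot: [0.003, 0.766, 0.643, 0.001]
contact_force: [0.8, -0.9, -0.6]
gripper_width: 0.26
grasp_force: 39.6
```

Emit:
drive_tool([
  {"dx": 0,"dy": 0,"dz": 0,"claw": 0.01,"wx": 0,"wy": 0,"wz": -7},
  {"dx": 0,"dy": 0,"dz": 0,"claw": 0.01,"wx": 0,"wy": 0,"wz": -7},
  {"dx": 0,"dy": 0,"dz": 0,"claw": 0.01,"wx": 0,"wy": 0,"wz": -7},
  {"dx": 0,"dy": 0,"dz": 0.05,"claw": 0.01,"wx": 0,"wy": 0,"wz": 0},
  {"dx": 0,"dy": 0,"dz": 0.05,"claw": 0.01,"wx": 0,"wy": 0,"wz": 0},
  {"dx": 0,"dy": 0,"dz": 0.05,"claw": 0.01,"wx": 0,"wy": 0,"wz": 0},
  {"dx": 0,"dy": 0,"dz": 0.05,"claw": 0.01,"wx": 0,"wy": 0,"wz": 0},
  {"dx": 0,"dy": 0,"dz": 0,"claw": 0.01,"wx": 0,"wy": 0,"wz": 0},
])

```text
t: 17.38
eef_pos: [0.5365, 0.2633, 0.1706]
tool_rot: [0.002, 0.636, 0.772, -0.003]
contact_force: [0.5, -0.1, -0.1]
gripper_width: 0.263
grasp_force: 39.6
```

```bash
python3 - <<'E'
from tagfind import *
o=get_obs(); R=quat(o['tool_rot']);p=np.array(o['eef_pos']);print(o['t'],p,R.round(3).tolist(),o['gripper_width'],o['contact_force'])
C=cam('wrist'); hsv=cv2.cvtColor(C['im'],cv2.COLOR_RGB2HSV); b=(cv2.inRange(hsv,(100,90,30),(130,255,255))>0)
W=cloud(C)[b]; L=(W-p)@R; L=L[(np.abs(L[:,1])<.035)&(np.abs(L[:,0])<.1)&(L[:,2]>-.02)&(L[:,2]<.06)]
for a,e in((-.06,-.03),(.005,.02),(.03,.045)):
    k=L[(L[:,0]>a)&(L[:,0]<e)]; print(len(k),np.median(k,0).round(4))
print(L[:,0].max(), 'tag centre',p+R@[L[:,0].max()-.0625,-.002,.023])
g=cv2.inRange(hsv,(45,110,40),(85,255,255))>0; G=cloud(C)[g]; G=G[(G[:,2]>.05)&(G[:,2]<.08)]; print('lid z',np.median(G,0),np.percentile(G,[1,99],axis=0))
E
```

```text
17.375 [0.53652076 0.26328319 0.17055826] [[-0.191, 0.982, -0.001], [0.982, 0.191, -0.007], [-0.006, -0.003, -1.0]] 0.2630055365056057 [ 0.45000591 -0.06171901 -0.11116516]
3185 [-0.0434 -0.0015  0.0194]
1886 [ 0.0128 -0.0019  0.0192]
1252 [ 0.0345 -0.0019  0.0192]
0.0384468093536238 tag centre [0.5391185  0.23913499 0.14771811]
lid z [0.54259155 0.28368071 0.06749039] [[0.48283589 0.20774585 0.06526671]
 [0.59901936 0.32284405 0.06973426]]
```

Emit:
drive_tool([
  {"dx": 0,"dy": 0.007,"dz": 0.03,"claw": 0.01,"wx": 0,"wy": 0,"wz": 0},
  {"dx": 0,"dy": 0,"dz": 0.02,"claw": 0.01,"wx": 0,"wy": 0,"wz": 0},
  {"dx": 0,"dy": 0,"dz": 0.012,"claw": 0.01,"wx": 0,"wy": 0,"wz": 0},
  {"dx": 0,"dy": 0,"dz": 0.006,"claw": 0.01,"wx": 0,"wy": 0,"wz": 0},
  {"dx": 0,"dy": 0,"dz": 0.004,"claw": 0.01,"wx": 0,"wy": 0,"wz": 0},
  {"dx": 0,"dy": 0,"dz": 0,"claw": 0.01,"wx": 0,"wy": 0,"wz": 0},
  {"dx": 0,"dy": 0,"dz": 0,"claw": 0.01,"wx": 0,"wy": 0,"wz": 0},
])

```text
t: 18.3
eef_pos: [0.5472, 0.2662, 0.1033]
tool_rot: [0.003, 0.636, 0.772, 0.002]
contact_force: [0.6, -0.0, -0.7]
gripper_width: 0.264
grasp_force: 39.6
```

Emit:
drive_tool([
  {"dx": 0,"dy": -0.003,"dz": 0.004,"claw": 0.01,"wx": 0,"wy": 0,"wz": 0},
  {"dx": 0,"dy": 0,"dz": 0.002,"claw": 0.01,"wx": 0,"wy": 0,"wz": 0},
  {"dx": 0,"dy": 0,"dz": 0.001,"claw": 0.01,"wx": 0,"wy": 0,"wz": 0},
  {"dx": 0,"dy": 0,"dz": 0,"claw": 0.01,"wx": 0,"wy": 0,"wz": 0},
  {"dx": 0,"dy": 0,"dz": 0,"claw": 0.01,"wx": 0,"wy": 0,"wz": 0},
])

```text
t: 18.92
eef_pos: [0.5442, 0.2655, 0.0959]
tool_rot: [0.003, 0.636, 0.772, 0.002]
contact_force: [0.8, 0.1, -0.7]
gripper_width: 0.263
grasp_force: 39.6
```

Emit:
drive_tool([
  {"dx": 0,"dy": 0,"dz": 0,"claw": 0.03,"wx": 0,"wy": 0,"wz": 0},
  {"dx": 0,"dy": 0,"dz": 0,"claw": 0.036,"wx": 0,"wy": 0,"wz": 0},
  {"dx": 0,"dy": 0,"dz": 0,"claw": 0.042,"wx": 0,"wy": 0,"wz": 0},
  {"dx": 0,"dy": 0,"dz": 0,"claw": 0.045,"wx": 0,"wy": 0,"wz": 0},
  {"dx": 0,"dy": 0,"dz": -0.01,"claw": 0.045,"wx": 0,"wy": 0,"wz": 0},
  {"dx": 0,"dy": 0,"dz": -0.03,"claw": 0.045,"wx": 0,"wy": 0,"wz": 0},
  {"dx": 0,"dy": 0,"dz": -0.04,"claw": 0.045,"wx": 0,"wy": 0,"wz": 0},
  {"dx": 0,"dy": 0,"dz": -0.05,"claw": 0.045,"wx": 0,"wy": 0,"wz": 0},
  {"dx": 0,"dy": 0,"dz": 0,"claw": 0.045,"wx": 0,"wy": 0,"wz": 0},
])

```text
t: 20.05
eef_pos: [0.5457, 0.2666, 0.2309]
tool_rot: [0.004, 0.636, 0.771, 0.006]
contact_force: [-0.1, 0.4, 0.6]
gripper_width: 0.525
grasp_force: 0.0
```

```bash
python3 - <<'E'
from tagfind import *
C=cam('wrist'); find(C,.075,(0,420,0,560))
hsv=cv2.cvtColor(C['im'],cv2.COLOR_RGB2HSV); b=(cv2.inRange(hsv,(100,90,30),(130,255,255))>0); X=cloud(C)
W=X[b]; W=W[np.abs(W[:,2]-.075)<.03]; print('tag',np.percentile(W[:,2],[2,50,98]),'normal',np.linalg.svd(W-W.mean(0),full_matrices=False)[2][2])
g=cv2.inRange(hsv,(45,110,40),(85,255,255))>0; G=X[g]; G=G[np.abs(G[:,2]-.067)<.006]
print('lid',len(G),cv2.minAreaRect((G[:,:2]*1000).astype(np.float32)),np.median(G[:,2]))
save(C,'w7')
E
```

```text
blue px 5959 yellow px 642
len 0.12346879831185027 headw 0.058660172448647845 center [0.547  0.2417] stemdir [-0.19   0.982] deg 100.9 refined 100.6 grip [0.5423 0.2663]
tag [0.07368252 0.07507751 0.07640528] normal [-8.87622186e-04  3.80948418e-04  9.99999534e-01]
lid 16104 ((440.1156005859375, 185.86199951171875), (380.54608154296875, 179.49319458007812), 27.977941513061523) 0.0674306626653367
```

View pics/w7.png

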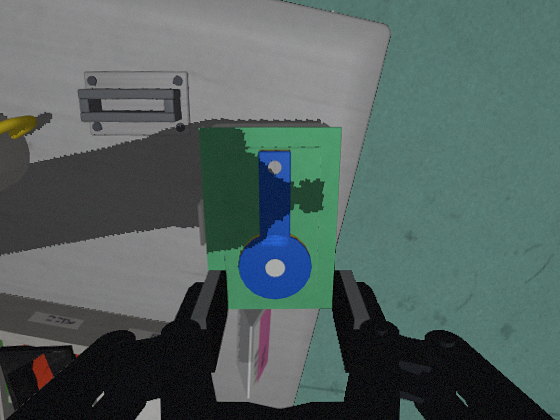

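The tag lies flat, blue face up, about (272,225) on the lid centre, with the fingers clear. Handing in.

```bash
python3 -c "
from station import *
print(hand_in())"
```

```text
the job is handed in; nothing more can be done
None
```

The tag went through the chute, turned over, and now lies released, flat and blue face up on the green lid, about 3 mm from its centre. I handed the job in at about 20 s on the robot's clock, but the hand-in call returned no verdict.

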